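Square up a frame corner and lock the jig

ROBOT

A 6-joint arm with a two-finger parallel gripper is mounted at the origin on the work surface; the furniture and walls round the work are solid. World frame = base frame: x ahead of the robot, y to its left, z up, the work surface at z = 0. Lengths are in mm, angles in rad, forces in N, time in s.
With the tool pointing down it reaches from about 350 to 875 mm from the base axis. Payload 15.5 kg.
Tool frame: the origin (TCP) lies at the very end of the fingers, on their centre line; the grasp point (between the pads) lies 19 mm behind it (grip_depth is the distance from the TCP to the grasp point, in mm); z points along the fingers, y is the line along which they close (so a half turn about z gives the same grasp; the last joint's range is limited). The gripper opens to 85 mm and grips with 20 to 120 N. Pads are 22 mm wide; open, the fingers measure 114 mm over their backs; the gripper's body (76 mm by 85 mm) begins 54 mm behind the grasp point. The pads swing forward as they close: fully open they stand 13 mm farther back than shut.
Start: joints at [-1.383, 0.494, 1.345, -0, 1.302, -0.096], TCP at [175.005, -600, 231.277] pointing down, gripper open.
Joint ranges: [-2.91, 2.91], [-0.82, 2.16], [0.22, 2.67], [-1.22, 4.37], [0.12, 2.79], [-3.08, 3.08]. Speed limits (rad/s): [1.89, 1.89, 2.57, 3.01, 3.01, 3.01].

INTERFACE

Orientations are given as a rotation vector (axis times angle).
In Python, from workcell import get_state, get_image, sign_off, grip_depth gives the robot as it stands.
- The arm moves only by the tool step_arm, never from a script. Its argument "moves" is a list of rows, each an object with "linear": the shift along the tool's x, y, z in m, a list of three; "angular": the turn, a rotation vector about the tool's x, y, z in degrees, a list of three; "claw": the finger opening in m, from 0 to 0.0854. In form: [{"linear": [dx, dy, dz], "angular": [rx, ry, rz], "claw": claw}, ...]. A call has 1 to 10 rows; each row is the pose to reach, as a shift and turn from the pose commanded when the call began, along the tool's axes at that moment; what a row does not reach only later rows make up. A row lasts 1/12 s, in which the tool goes at most 41.7 mm and 7.16 degrees, less where a joint would pass 70% of its speed; a pose out of reach is approached as far as the arm can. A call with a gripper value outside its range is refused whole. The fingers move at their own pace and stop on an object; "newtons" is the grip in N (left out, the last holds). Time passes only in rows, so rows that repeat a pose let the fingers close. It gives the time, the measured TCP pose, the force, the opening and the grip force at its end, in the units of the state.
- get_state(): the state, without advancing time (a new reading comes with each control period).
- get_image(name): name is "side" or "top" or "wrist"; returns a dict with "color" (420x560x3 uint8, blue, green, red), "z_map" (420x560 float32, mm along the optical axis (not along the pixel's ray), 0 where there is no reading), "K" (3x3 intrinsics, pixels), "extrinsics" (4x4, takes a point from camera to world coordinates); the wrist camera has in their place "mount" (4x4, takes a point from camera to tool coordinates, whose origin is the TCP and whose axes are the flange's). Camera axes: x right, y up, looking along -z (the intrinsics and any distortion apply to the point x, -y, -z); pixel columns grow to the right and rows downward; lengths in mm; the calibration is good to about 2 mm. A picture is of the moment at which its call begins: read the wrist's pose just before it.
- sign_off(): hands the job in; it is judged then, once.
The state is a dict: "clock": time; "q": joint angles; "dq": joint speeds; "joint_efforts": joint torques, N m; "eef_pos": TCP position; "eef_rot": TCP orientation; "force": force on the tool from outside, world axes, zero at the start; "torque": the same for the moment, N m; "finger_gap": finger opening in mm; "gripper_force": force on a finger pad.
Only numpy, scipy, OpenCV 4.12 (cv2) and the standard library are available. Lean on these libraries where they do the work, as an engineer would, in place of code of your own. Each camera call takes 0.05 s, during which the arm holds its last target. There are 200 camera calls.

TASK

The frame corner in the jig is out of square. Take the metal square by its wooden handle, lay it flat on the jig board inside the corner and press it firmly against both wooden strips at once, holding the push for a moment, so that its legs bear flush on both and swing the loose strip true. Leave the square sitting flush there, then slide the black lock grip to its end stop nearest the corner, without disturbing the other things on the table.

Things in the scene. Friction and masses are not known exactly. Their poses are not given: they have to be found in the camera images.
- square_grip (a point): Grip point of the loose metal square (250 g): on the centre line of its upright wooden handle, x = y = 36 mm from the heel, 40 mm above the square's underside. The handle is a bar 56 mm long, 18 mm wide, its top 58 mm above the underside; it runs along the diagonal midway between the square's +x and +y. Pinch it across the 18 mm. Axes: the square's, z up.
- square_heel (a point): Outer corner (heel) of the square, at its underside. An aluminium L: two legs 100 mm long, 20 wide, 14 thick run from here along its +x and +y; their outer edges (y = 0 and x = 0) are the testing faces; the heel's tip is notched 5 mm; a brace joins the legs under the handle. Starts flat on the table left of the jig, heel pointing roughly away from the robot.
- corner (a point): Inner corner of the frame, on top of the jig's fixed plywood board (12 mm thick; x -85 to 130, y -30 to 125 mm in these axes). The fixed strip (left) runs along +x, the loose strip (right) along +y; the open side faces roughly towards the robot. The square is home when its heel lies on this point and its axes match these axes.
- fixed_strip: Plain wooden strip fixed on the jig board, 16 mm high, 22 mm wide, running 125 mm from the corner along the jig's +x, its inner face at y = 0. Origin and axes as point corner.
- swing_strip (a joint): Angle of the loose wooden strip (16 mm high, 22 wide, from 4 to 124 mm along the jig's +y, inner face at x = 0 when true), rad: 0 = square to the fixed strip, positive = leaning in over the open side. It turns on a stiff pin (about 0.18 N m of friction, no spring, stops at +-0.17) at x = -11, y = 30 mm from the corner, and stays where it is left. Starts at 0.06 to 0.14.
- strip_end (a point): Free end of the loose strip: upper-middle of its inner face, 124 mm along from the corner, 8 mm above the board.
- lock (a joint): Lock slide (m): 0 = open, at the end farthest from the corner; 0.055 = at its end stop nearest the corner. Moves along the jig's -y; about 1.5 N of friction, no spring, stays where it is left. Starts at 0 to 0.012.
- lock_grip (a point): Grip of the lock slide, behind (outside) the loose strip on the jig board: a black upright block 24 mm (jig x) by 16 mm (jig y) and 44 mm high on a low steel shoe. This point is on its centre line, 48 mm above the table; its top is 64 mm above the table, the shoe's top 20 mm. It runs along x = -60 mm in the corner's axes, from y = 85.5 to y = 30.5 mm. Axes: those of the jig.
- weight: grey cloth-covered weight, 100x46x27 (mm); a bystander, origin under its centre
- jar: small white paste jar with a black lid, 49 across, 60 high (mm); a bystander, origin under its centre
- loupe: black loupe, 43 across, 38 high (mm); a bystander, origin under its centre
- wad: wad of stuck prints, 96x127x35 (mm); a bystander, origin under its centre
Mind the look-alikes: they are no part of the job. What is shaped like the part that bears square_grip but purple is not meant.

How it is judged:
By the outcome, as a careful person would: the job done as asked, in the order asked, and still so for the second after the job is handed in, with the robot touching nothing.
It also fails if it takes over 61 s, if anything falls off the work surface, if the arm or the gripper's body presses on something with over 40 N, if the wrist force passes 120 N, or if a joint passes its speed limit or range.

## Working session

There is one attempt and no reset: what is moved stays moved. The work goes in short steps, Python scripts to look and compute and a tool call to move; the robot and the scene stay as the last step left them, time stands still between calls to the robot, and variables do not carry over. Pictures are saved under pics/ and viewed, at most 10 in all, crops included, and the job is handed in when it is done.

Besides the shell and the picture viewer there is one more tool, called after ">>>" as name(argument=value, ...), one argument or row to a line, values as JSON. step_arm: Moves the arm, as the interface text tells. Its arguments: {"type":"object","properties":{"moves":{"type":"array"},"newtons":{"type":"number"}},"required":["moves"]}

```bash
mkdir -p pics; cat > h.py <<'E'
import numpy as np, cv2
from workcell import *
from scipy.spatial.transform import Rotation as R
def cam(im, st=None):
    if 'extrinsics' in im: return np.array(im['extrinsics'])
    T=np.eye(4); T[:3,:3]=R.from_rotvec(st['eef_rot']).as_matrix(); T[:3,3]=st['eef_pos']
    return T@np.array(im['mount'])
def ray(im,E,u,v):
    d=np.linalg.inv(im['K'])@np.array([u,v,1.]); d=E[:3,:3]@np.array([d[0],-d[1],-d[2]])
    return E[:3,3],d
def onz(im,E,u,v,z):
    o,d=ray(im,E,u,v); return o+d*(z-o[2])/d[2]
def dep(im,E,u,v):
    o,d=ray(im,E,u,v); return o+d*im['z_map'][int(v),int(u)]
def proj(im,E,p):
    c=E[:3,:3].T@(np.array(p)-E[:3,3]); q=np.array(im['K'])@np.array([c[0],-c[1],-c[2]]); return q[:2]/q[2]
def cloud(im,E):
    v,u=np.mgrid[0:420,0:560]; d=np.linalg.inv(im['K'])@np.stack([u.ravel(),v.ravel(),np.ones(u.size)])
    P=(np.stack([d[0],-d[1],-d[2]])*im['z_map'].ravel()).T@E[:3,:3].T+E[:3,3]; return P.reshape(420,560,3)
E
python3 - <<'E'
from h import *
print(get_state(),grip_depth)
a=get_image('top');b=get_image('side')
for n,i in(('top',a),('side',b)):
    print(i.keys(),i['K'],i['extrinsics']); cv2.imwrite(f'pics/{n}.png',i['color'])
    np.savez(f'{n}.npz',**i)
E
```

```text
{'clock': 0.0, 'q': array([-1.38253080e+00,  4.94178315e-01,  1.34613824e+00,  4.74245218e-06,
        1.30246980e+00, -9.55112546e-02]), 'dq': array([ 0.00164645, -0.00099847,  0.00131395,  0.0020021 , -0.00023433,
        0.00121707]), 'joint_efforts': array([ 1.12667763e-03, -8.82166243e+01, -3.83858657e+01, -6.15160070e-05,
        1.02312592e-02,  1.70696524e-05]), 'eef_pos': array([ 174.92095203, -599.65490372,  230.7008628 ]), 'eef_rot': array([-3.10884154e+00, -4.44090733e-01,  7.97246457e-05]), 'force': array([-0.46128033, -0.46223142,  0.42091738]), 'torque': array([-0.04084847, -0.0133557 ,  0.03760948]), 'gripper_force': 0.0, 'finger_gap': 85.21271213436758} 18.700000000000003
dict_keys(['color', 'z_map', 'K', 'extrinsics']) [[388.06870404   0.         274.29265492]
 [  0.         388.06870404 215.66640813]
 [  0.           0.           1.        ]] [[-2.39066553e-02  9.93072190e-01 -1.15048241e-01  3.09459025e+02]
 [-9.99711370e-01 -2.40213291e-02  3.89759971e-04 -1.13896964e+00]
 [-2.37655186e-03  1.15024352e-01  9.93359829e-01  1.25379245e+03]
 [ 0.00000000e+00  0.00000000e+00  0.00000000e+00  1.00000000e+00]]
dict_keys(['color', 'z_map', 'K', 'extrinsics']) [[379.31403696   0.         273.97677538]
 [  0.         379.31403696 208.16765861]
 [  0.           0.           1.        ]] [[-8.14054967e-01  2.65076695e-01 -5.16767701e-01 -9.88142350e+01]
 [-5.80256090e-01 -4.09267695e-01  7.04132675e-01  7.67495887e+02]
 [-2.48471631e-02  8.73060307e-01  4.86978767e-01  5.96896403e+02]
 [ 0.00000000e+00  0.00000000e+00  0.00000000e+00  1.00000000e+00]]
```

View pics/top.png

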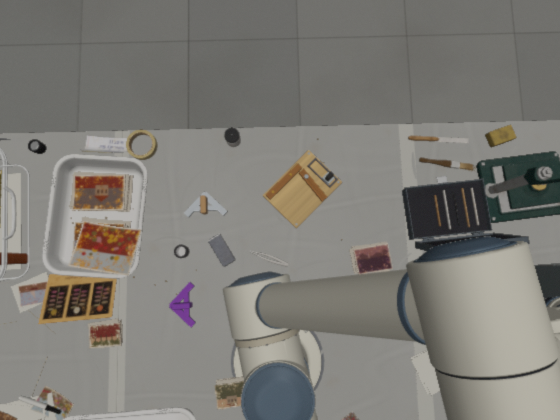

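View pics/side.png

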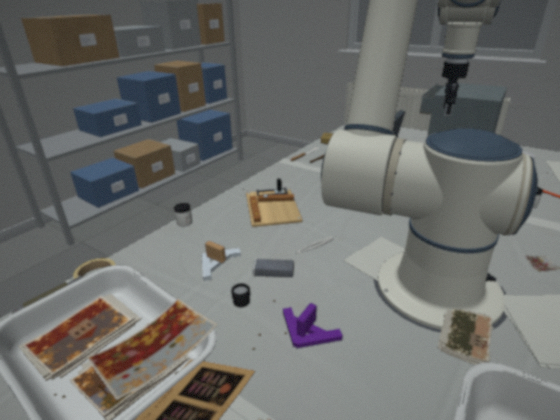

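Top view: the metal square with the wooden handle is at (205,205) (side: (218,253)) and the purple look-alike at (182,303) (side: (310,325)). The metal one fits the description: aluminium, wooden handle, left of the jig, heel away from the robot. The jig is at (303,190) and the lock at (328,175). I'll confirm this in an enlarged crop.

```bash
python3 - <<'E'
from h import *
a=np.load('top.npz');c=a['color'][140:240,170:350]
cv2.imwrite('pics/crop.png',cv2.resize(c,None,fx=4.4,fy=4.4,interpolation=cv2.INTER_CUBIC))
E=a['extrinsics'];b=np.load('side.npz')
for n,u,v,z in(('handle',205,203,58),('corner',303,189,12),('lock',328,175,64),('purple',182,303,14)):print(n,onz(a,E,u,v,z).round(),dep(a,E,u,v).round())
for n,u,v in(('handle',215,246),('lock',279,183)):print(n,dep(b,b['extrinsics'],u,v).round())
E
```

```text
handle [493. 213.  58.] [493. 214.  55.]
corner [538. -97.  12.] [538. -97.  11.]
lock [ 571. -172.   64.] [ 572. -173.   60.]
purple [184. 294.  14.] [189. 284.  56.]
handle [484. 226.  58.]
lock [ 565. -170.   52.]
```

View pics/crop.png

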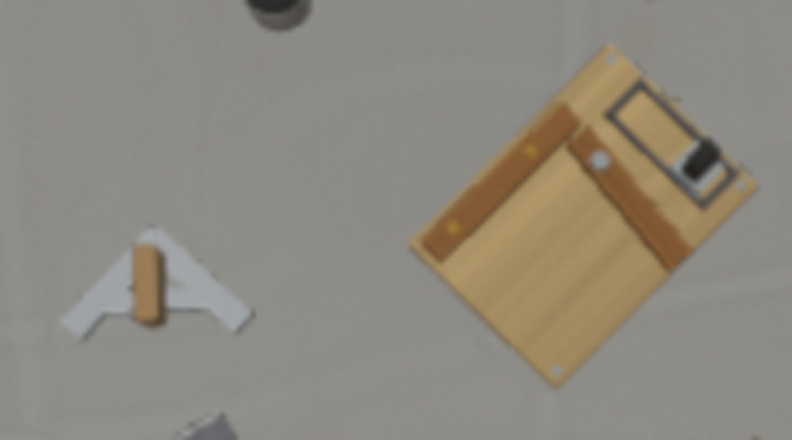

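The crop confirms it: the aluminium L with its wooden handle is on the left, heel up at crop (152,230). The jig corner is at crop (572,145), the loose strip leads down-right, and the lock is at (700,160). Next I'll move above the square.

```bash
cat >> h.py <<'E'
def tgt(p,yaw,st=None):
    "world TCP target mm, yaw of tool x deg, tool down -> linear m, angular deg from measured pose"
    st=st or get_state(); R0=R.from_rotvec(st['eef_rot']); c,s=np.cos(np.radians(yaw)),np.sin(np.radians(yaw))
    Rt=R.from_matrix(np.array([[c,s,0],[s,-c,0],[0,0,-1.]]))
    print('lin',(R0.inv().apply(np.array(p)-st['eef_pos'])/1000).round(4),'ang',(R0.inv()*Rt).as_rotvec(degrees=True).round(2))
E
python3 - <<'E'
from h import *
tgt((480,-260,300),0);tgt((450,200,300),0)
i=get_image('wrist');print(np.array(i['mount']).round(3),i['K'])
E
```

```text
lin [ 0.388  -0.2408 -0.0689] ang [-0.06  0.   16.26]
lin [ 0.488  -0.6908 -0.0684] ang [-0.06  0.   16.26]
[[ 1.00000e-03  9.60000e-01  2.81000e-01  7.10550e+01]
 [ 1.00000e+00 -1.00000e-03 -0.00000e+00 -7.72000e-01]
 [ 0.00000e+00  2.81000e-01 -9.60000e-01 -1.42184e+02]
 [ 0.00000e+00  0.00000e+00  0.00000e+00  1.00000e+00]] [[351.94438353   0.         275.71748907]
 [  0.         351.94438353 213.03893112]
 [  0.           0.           1.        ]]
```

>>> step_arm(
  moves=[
    {"linear":[0.388,-0.24,-0.069],"angular":[0,0,16.2],"claw":0.085},
    {"linear":[0.388,-0.24,-0.069],"angular":[0,0,16.2],"claw":0.085},
    {"linear":[0.388,-0.24,-0.069],"angular":[0,0,16.2],"claw":0.085},
    {"linear":[0.388,-0.24,-0.069],"angular":[0,0,16.2],"claw":0.085},
    {"linear":[0.388,-0.24,-0.069],"angular":[0,0,16.2],"claw":0.085},
    {"linear":[0.388,-0.24,-0.069],"angular":[0,0,16.2],"claw":0.085},
    {"linear":[0.388,-0.24,-0.069],"angular":[0,0,16.2],"claw":0.085},
    {"linear":[0.388,-0.24,-0.069],"angular":[0,0,16.2],"claw":0.085},
    {"linear":[0.388,-0.24,-0.069],"angular":[0,0,16.2],"claw":0.085},
    {"linear":[0.388,-0.24,-0.069],"angular":[0,0,16.2],"claw":0.085},
  ],
)

```text
clock: 0.98
eef_pos: [449.8, -294.0, 293.5]
eef_rot: [-3.142, -0.002, 0.0]
force: [0.8, -1.5, -0.9]
finger_gap: 84.8
gripper_force: 0.0
```

```bash
python3 -c "
from h import *
s=get_state();print(s['eef_pos'],s['q']);tgt((530,-110,290),0)"
```

```text
[ 449.76194355 -294.03649788  293.48653376] [-6.90141286e-01  3.11538930e-01  1.47051991e+00 -2.69166732e-05
  1.35962391e+00  8.79700649e-01]
lin [ 0.0804 -0.184   0.0035] ang [-0.    0.    0.06]
```

>>> step_arm(
  moves=[
    {"linear":[0.05,-0.15,0],"angular":[0,0,0],"claw":0.085},
    {"linear":[0.05,-0.15,0],"angular":[0,0,0],"claw":0.085},
    {"linear":[0.05,-0.15,0],"angular":[0,0,0],"claw":0.085},
    {"linear":[0.05,-0.15,0],"angular":[0,0,0],"claw":0.085},
    {"linear":[0.05,-0.15,0],"angular":[0,0,0],"claw":0.085},
    {"linear":[0.05,-0.15,0],"angular":[0,0,0],"claw":0.085},
    {"linear":[0.05,-0.15,0],"angular":[0,0,0],"claw":0.085},
    {"linear":[0.05,-0.15,0],"angular":[0,0,0],"claw":0.085},
  ],
)

```text
clock: 1.65
eef_pos: [498.4, -146.8, 293.1]
eef_rot: [3.141, 0.0, -0.0]
force: [-0.6, -0.4, -0.1]
finger_gap: 85.3
gripper_force: 0.0
```

```bash
python3 - <<'E'
from h import *
s=get_state();print(s['eef_pos'],abs(s['dq']).max());i=get_image('wrist');np.savez('j1.npz',E=cam(i,s),**i);cv2.imwrite('pics/j1.png',i['color'])
tgt((470,205,290),0)
E
```

```text
[ 498.41880648 -146.77930891  293.08387749] 0.009612784841476874
lin [-0.0285 -0.3519  0.0031] ang [ 0.    0.01 -0.02]
```

View pics/j1.png

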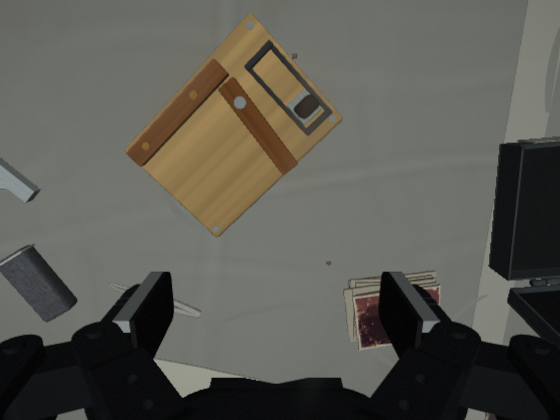

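The wrist view shows the jig. Board corners are at (251,14), (341,118), (218,237) and (125,152), the inner corner is near (230,78), and the lock grip is at (307,105). Now I'll measure.

```bash
cat > meas.py <<'E'
from h import *
def rects(im,E,z,mask,minA=300):
    n,l,s,_=cv2.connectedComponentsWithStats(mask.astype(np.uint8)); out=[]
    for k in range(1,n):
        if s[k,4]<minA: continue
        c=max(cv2.findContours((l==k).astype(np.uint8),0,cv2.CHAIN_APPROX_NONE)[0],key=len)[:,0]
        P=np.array([onz(im,E,u,v,z)[:2] for u,v in c],np.float32); r=cv2.minAreaRect(P); out.append((s[k,4],r,cv2.boxPoints(r).round(1).tolist()))
    return out
def masks(im):
    h=cv2.cvtColor(im['color'],cv2.COLOR_BGR2HSV).astype(int); H,S,V=h[...,0],h[...,1],h[...,2]
    return H,S,V
if __name__=='__main__':
    im=np.load('j1.npz');E=im['E'];H,S,V=masks(im)
    for p in((190,110),(260,130),(200,180),(307,105)):print(p,H[p[1],p[0]],S[p[1],p[0]],V[p[1],p[0]],dep(im,E,*p).round(1))
    wood=(S>80)&(H>5)&(H<30); wood[250:]=0; wood[:,360:]=0
    P=cloud(im,E)
    for nm,m,z in(('board',wood,12),('brown',wood&(V<150),28)):
        print(nm)
        for r in rects(im,E,z,m): print(r)
    m=(P[...,2]>50)&(P[...,2]<75);m[250:]=0;m[:,360:]=0
    print('lock z',np.median(P[m][:,2]),rects(im,E,62,m,100))
E
python3 meas.py
```

```text
(190, 110) 14 148 98 [569.  -50.7  27. ]
(260, 130) 13 173 90 [ 547.3 -128.4   26.7]
(200, 180) 19 117 139 [486.9 -53.7  11.2]
(307, 105) 18 64 52 [ 574.  -177.9   61.8]
board
(np.int32(20627), ((540.86669921875, -94.79364013671875), (154.68624877929688, 213.78363037109375), 43.82016372680664), [[411.1000061035156, -71.19999694824219], [559.0999755859375, -225.5], [670.7000122070312, -118.4000015258789], [522.7000122070312, 35.900001525878906]])
(np.int32(1402), ((604.0308227539062, -148.81646728515625), (56.79790115356445, 29.5272274017334), 43.822959899902344), [[573.2999877929688, -157.8000030517578], [593.7999877929688, -179.10000610351562], [634.7000122070312, -139.8000030517578], [614.2999877929688, -118.5]])
brown
(np.int32(18680), ((541.9418334960938, -96.73501586914062), (148.83871459960938, 205.70208740234375), 43.82016372680664), [[417.0, -74.0999984741211], [559.5, -222.5], [666.9000244140625, -119.4000015258789], [524.4000244140625, 29.0]])
(np.int32(1119), ((602.7182006835938, -148.71554565429688), (54.650840759277344, 28.411006927490234), 43.82291793823242), [[573.2000122070312, -157.39999389648438], [592.7999877929688, -177.89999389648438], [632.2999877929688, -140.0], [612.5999755859375, -119.5]])
lock z 61.09869746871573 [(np.int32(368), ((572.5101318359375, -177.4067840576172), (15.695860862731934, 23.836118698120117), 44.72323226928711), [[558.5, -174.5], [575.2999877929688, -191.39999389648438], [586.5, -180.39999389648438], [569.7000122070312, -163.39999389648438]])]
```

>>> step_arm(
  moves=[
    {"linear":[-0.028,-0.35,0],"angular":[0,0,0],"claw":0.085},
    {"linear":[-0.028,-0.35,0],"angular":[0,0,0],"claw":0.085},
    {"linear":[-0.028,-0.35,0],"angular":[0,0,0],"claw":0.085},
    {"linear":[-0.028,-0.35,0],"angular":[0,0,0],"claw":0.085},
    {"linear":[-0.028,-0.35,0],"angular":[0,0,0],"claw":0.085},
    {"linear":[-0.028,-0.35,0],"angular":[0,0,0],"claw":0.085},
    {"linear":[-0.028,-0.35,0],"angular":[0,0,0],"claw":0.085},
    {"linear":[-0.028,-0.35,0],"angular":[0,0,0],"claw":0.085},
    {"linear":[-0.028,-0.35,0],"angular":[0,0,0],"claw":0.085},
    {"linear":[-0.028,-0.35,0],"angular":[0,0,0],"claw":0.085},
  ],
)

```text
clock: 2.53
eef_pos: [470.2, 206.7, 293.1]
eef_rot: [-3.141, -0.005, 0.0]
force: [0.5, -1.0, -0.1]
finger_gap: 85.1
gripper_force: 0.0
```

```bash
python3 - <<'E'
from meas import *
s=get_state();i=get_image('wrist');E=cam(i,s);np.savez('s1.npz',E=E,**i);cv2.imwrite('pics/s1.png',i['color'])
P=cloud(i,E);ok=(i['z_map']>0); ok[265:]=0
t=P[ok][:,2];print('table',np.median(t))
m=(P[...,2]>48)&(P[...,2]<70)&ok;print('handle z',np.median(P[m][:,2]));print(rects(i,E,56,m,100))
m=(P[...,2]>6)&(P[...,2]<70)&ok
for r in rects(i,E,14,m,100):print(r)
im=np.load('j1.npz');E=im['E'];H,S,V=masks(im)
m=(S>120)&(V<118)&(H<17);m[250:]=0;m[:,360:]=0
m=cv2.morphologyEx(m.astype(np.uint8),cv2.MORPH_OPEN,np.ones((3,3)))
for r in rects(im,E,28,m):print('strip',r)
E
```

```text
table 0.17826735899677715
handle z 58.018707509002354
[(np.int32(7524), ((501.5315856933594, 459.9381408691406), (117.09999084472656, 282.0681457519531), 84.96037292480469), [[355.8999938964844, 414.0], [636.9000244140625, 389.20001220703125], [647.2000122070312, 505.8999938964844], [366.20001220703125, 530.7000122070312]]), (np.int32(856), ((491.3465576171875, 221.91554260253906), (54.8363151550293, 17.90064811706543), 1.6795904636383057), [[463.70001220703125, 230.10000610351562], [464.20001220703125, 212.1999969482422], [519.0, 213.8000030517578], [518.5, 231.6999969482422]])]
(np.int32(21294), ((497.15570068359375, 487.9053955078125), (130.06875610351562, 313.3069152832031), 84.96040344238281), [[335.3999938964844, 436.8999938964844], [647.5, 409.3999938964844], [658.9000244140625, 538.9000244140625], [346.79998779296875, 566.4000244140625]])
(np.int32(16357), ((530.893310546875, -79.06668853759766), (154.7548370361328, 184.33563232421875), 43.79906463623047), [[411.29998779296875, -66.0999984741211], [538.7999877929688, -199.10000610351562], [650.5, -92.0], [522.9000244140625, 4
[... 625 characters left out ...]
075561523, 43.30196762084961), 0.242341548204422), [[347.8999938964844, 318.70001220703125], [348.1000061035156, 275.3999938964844], [369.0, 275.5], [368.8999938964844, 318.79998779296875]])
strip (np.int32(2651), ((564.0596313476562, -34.840087890625), (23.43408203125, 145.7890625), 43.69240951538086), [[505.20001220703125, 9.800000190734863], [605.9000244140625, -95.5999984741211], [622.9000244140625, -79.5], [522.2000122070312, 26.0]])
strip (np.int32(1990), ((550.741455078125, -126.78500366210938), (118.40294647216797, 22.298137664794922), 37.37846755981445), [[496.8999938964844, -153.89999389648438], [510.5, -171.60000610351562], [604.5999755859375, -99.69999694824219], [591.0, -82.0]])
```

View pics/s1.png

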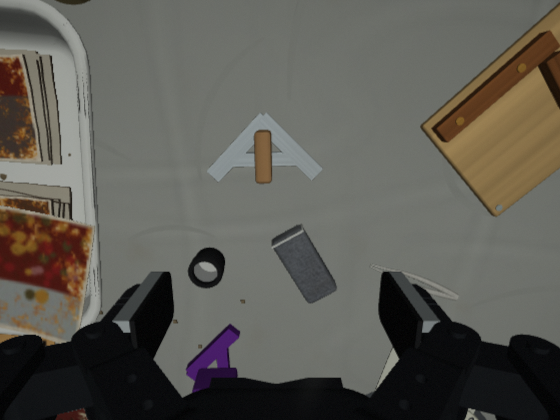

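Wrist view 2 shows the square with its heel at (264,114) and handle at (263,157), the purple look-alike at (215,355), the loupe at (206,267) and the weight at (303,263). The handle top measures z 58 at (491.3,221.9), its size of 55x18 matches, and the yaw is about 1.4°. The loose strip leans about 0.11 rad. Next I'll move above the handle.

```bash
python3 -c "
from h import *
tgt((491.5,222,110),1.4)"
```

```text
lin [ 0.0212 -0.017   0.183 ] ang [-0.    0.01 -1.26]
```

>>> step_arm(
  moves=[
    {"linear":[0.0212,-0.0155,0.183],"angular":[0,0,-1.3],"claw":0.06},
    {"linear":[0.0212,-0.0155,0.183],"angular":[0,0,-1.3],"claw":0.06},
    {"linear":[0.0212,-0.0155,0.183],"angular":[0,0,-1.3],"claw":0.06},
    {"linear":[0.0212,-0.0155,0.183],"angular":[0,0,-1.3],"claw":0.06},
    {"linear":[0.0212,-0.0155,0.183],"angular":[0,0,-1.3],"claw":0.06},
    {"linear":[0.0212,-0.0155,0.183],"angular":[0,0,-1.3],"claw":0.06},
    {"linear":[0.0212,-0.0155,0.183],"angular":[0,0,-1.3],"claw":0.06},
    {"linear":[0.0212,-0.0155,0.183],"angular":[0,0,-1.3],"claw":0.06},
  ],
)

```text
clock: 3.25
eef_pos: [492.5, 219.0, 111.7]
eef_rot: [-3.141, -0.035, -0.003]
force: [-0.0, 0.2, 0.6]
finger_gap: 60.2
gripper_force: 0.0
```

```bash
python3 - <<'E'
from meas import *
s=get_state();print(s['eef_pos'],s['finger_gap']);i=get_image('wrist');E=cam(i,s);np.savez('s2.npz',E=E,**i);cv2.imwrite('pics/s2.png',i['color'])
H,S,V=masks(i);m=(S>90)&(H>3)&(H<25);m[:, :150]=0;m[:,420:]=0
for r in rects(i,E,58,m,200):print(r)
tgt((491.3,221.9,22),1.5)
E
```

```text
[492.51724933 218.96917266 111.66441097] 60.190924357022745
(np.int32(2723), ((495.9169006347656, 222.05503845214844), (60.195526123046875, 16.881175994873047), 1.80763840675354), [[465.6000061035156, 229.5], [466.1000061035156, 212.6999969482422], [526.2999877929688, 214.60000610351562], [525.7000122070312, 231.39999389648438]])
lin [-0.0015 -0.0027  0.09  ] ang [-0.04 -0.15 -0.19]
```

View pics/s2.png

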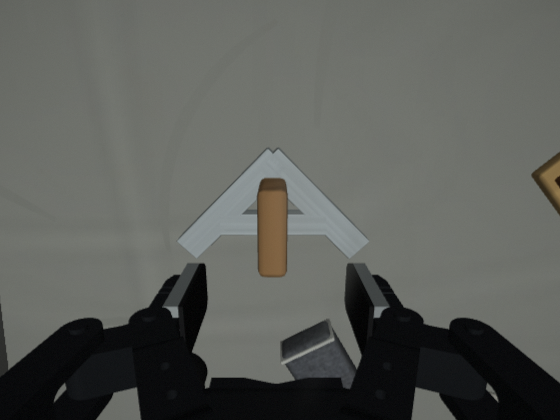

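Close view: the handle lies at (272,228) between the pads at (190,310) and (365,310), about 3 mm off centre. Now I'll descend and grip.

>>> step_arm(
  moves=[
    {"linear":[0,-0.003,0.04],"angular":[0,0,-0.3],"claw":0.06},
    {"linear":[0,-0.003,0.07],"angular":[0,0,-0.3],"claw":0.06},
    {"linear":[0,-0.003,0.09],"angular":[0,0,-0.3],"claw":0.06},
    {"linear":[0,-0.003,0.09],"angular":[0,0,-0.3],"claw":0.06},
    {"linear":[0,-0.003,0.09],"angular":[0,0,-0.3],"claw":0.06},
    {"linear":[0,-0.003,0.09],"angular":[0,0,-0.3],"claw":0.01},
    {"linear":[0,-0.003,0.09],"angular":[0,0,-0.3],"claw":0.01},
    {"linear":[0,-0.003,0.09],"angular":[0,0,-0.3],"claw":0.01},
    {"linear":[0,-0.003,0.09],"angular":[0,0,-0.3],"claw":0.01},
    {"linear":[0,-0.003,0.09],"angular":[0,0,-0.3],"claw":0.01},
  ],
  newtons=70,
)

```text
clock: 4.13
eef_pos: [492.2, 222.9, 21.7]
eef_rot: [-3.141, -0.045, -0.003]
force: [-1.7, -1.8, 17.2]
finger_gap: 17.5
gripper_force: 68.9
```

>>> step_arm(
  moves=[
    {"linear":[0,0,0],"angular":[0,0,0],"claw":0.01},
    {"linear":[0,0,0],"angular":[0,0,0],"claw":0.01},
    {"linear":[0,0,0],"angular":[0,0,0],"claw":0.01},
    {"linear":[0,0,0],"angular":[0,0,0],"claw":0.01},
  ],
)

```text
clock: 4.47
eef_pos: [492.2, 222.9, 21.7]
eef_rot: [-3.141, -0.045, -0.003]
force: [-1.5, -1.9, 16.6]
finger_gap: 17.5
gripper_force: 68.9
```

>>> step_arm(
  moves=[
    {"linear":[0,0,-0.03],"angular":[0,0,0],"claw":0.01},
    {"linear":[0,0,-0.06],"angular":[0,0,0],"claw":0.01},
    {"linear":[0,0,-0.09],"angular":[0,0,0],"claw":0.01},
    {"linear":[0,0,-0.11],"angular":[0,0,0],"claw":0.01},
    {"linear":[0,0,-0.11],"angular":[0,0,0],"claw":0.01},
  ],
)

```text
clock: 4.88
eef_pos: [493.4, 223.4, 134.6]
eef_rot: [-3.139, -0.046, -0.01]
force: [1.4, 0.5, -2.2]
finger_gap: 16.7
gripper_force: 69.5
```

```bash
python3 -c "
from h import *
s=get_state();print(s['eef_pos'],s['finger_gap'],s['force']);tgt((523,-73.8,110),-1.2)"
```

```text
[493.36834016 223.37179322 134.55609749] 16.72855849206696 [ 1.41757628  0.49144462 -2.15746941]
lin [0.0208 0.298  0.0241] ang [-0.12 -0.36  2.87]
```

>>> step_arm(
  moves=[
    {"linear":[0.002,0.03,0.01],"angular":[0,0,2.8],"claw":0.01},
    {"linear":[0.004,0.065,0.024],"angular":[0,0,2.8],"claw":0.01},
    {"linear":[0.007,0.1,0.024],"angular":[0,0,2.8],"claw":0.01},
    {"linear":[0.01,0.14,0.024],"angular":[0,0,2.8],"claw":0.01},
    {"linear":[0.013,0.18,0.024],"angular":[0,0,2.8],"claw":0.01},
    {"linear":[0.016,0.22,0.024],"angular":[0,0,2.8],"claw":0.01},
    {"linear":[0.019,0.26,0.024],"angular":[0,0,2.8],"claw":0.01},
    {"linear":[0.021,0.285,0.024],"angular":[0,0,2.8],"claw":0.01},
    {"linear":[0.021,0.298,0.024],"angular":[0,0,2.8],"claw":0.01},
    {"linear":[0.021,0.298,0.024],"angular":[0,0,2.8],"claw":0.01},
  ],
)

```text
clock: 5.72
eef_pos: [521.0, -76.9, 105.7]
eef_rot: [3.141, -0.036, -0.0]
force: [-0.2, 0.3, -2.4]
finger_gap: 17.1
gripper_force: 69.6
```

>>> step_arm(
  moves=[
    {"linear":[0,0,0],"angular":[0,0,0],"claw":0.01},
    {"linear":[0,0,0],"angular":[0,0,0],"claw":0.01},
  ],
)

```text
clock: 5.88
eef_pos: [520.6, -73.5, 105.9]
eef_rot: [-3.141, 0.03, 0.001]
force: [0.2, -0.5, -3.4]
finger_gap: 16.9
gripper_force: 69.6
```

```bash
python3 - <<'E'
from meas import *
s=get_state();print(s['eef_pos'],s['eef_rot'],s['finger_gap'],s['force']);i=get_image('wrist');E=cam(i,s);np.savez('p1.npz',E=E,**i);cv2.imwrite('pics/p1.png',i['color'])
tgt((523,-73.8,40),-1.2)
E
```

```text
[520.60264379 -73.48670431 105.87030366] [-3.14098413e+00  3.03537066e-02  1.24883668e-03] 16.912814927350922 [ 0.21996113 -0.54927079 -3.39378749]
lin [0.0024 0.0005 0.0659] ang [-0.02  0.04  0.13]
```

View pics/p1.png

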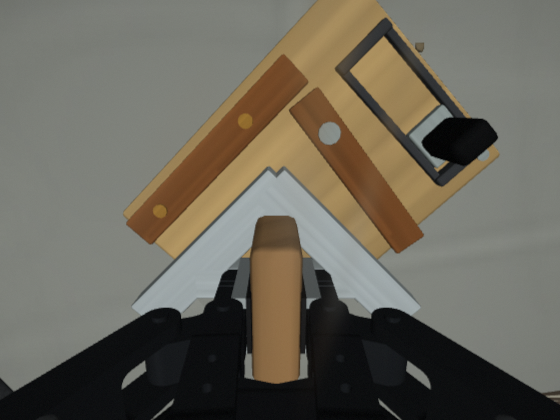

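The square hangs level with its heel at (275,168). The loose strip is at (357,170), the fixed strip at (218,150), and the lock grip at (465,140). I'll check the heel offset from these edges.

```bash
python3 - <<'E'
from meas import *
i=np.load('p1.npz');E=i['E'];H,S,V=masks(i);P=cloud(i,E)
# L outer edges from depth mask
m=((P[...,2]>85)&(P[...,2]<106)).astype(np.uint8);m[295:]=0
print('L z',np.median(P[...,2][m>0]))
z=98
def fit(pts):
    vx,vy,x,y=cv2.fitLine(np.array(pts,np.float32),cv2.DIST_HUBER,0,.01,.01).ravel();return np.array([x,y]),np.array([vx,vy])
def X(a,b):
    t=np.linalg.solve(np.stack([a[1],-b[1]],1),b[0]-a[0]);return a[0]+t[0]*a[1]
l=[];r=[]
for v in range(190,290,3):
    u=np.where((S[v]<60)&(V[v]>110)&(m[v]>0))[0]
    if len(u):l.append(onz(i,E,u[0],v,z)[:2]);r.append(onz(i,E,u[-1],v,z)[:2])
a,b=fit(l),fit(r);hp=X(a,b);print('heel',hp,'rel TCP',hp-[520.6,-73.5],np.degrees([np.arctan2(*a[1][::-1]),np.arctan2(*b[1][::-1])]))
# fixed strip inner face: brown -> yellow, scan
br=(S>120)&(V<118)&(H<17)
br=cv2.morphologyEx(br.astype(np.uint8),cv2.MORPH_OPEN,np.ones((5,5)))
for zz in(12,28):
    for k in rects(i,E,zz,br,2000):print(zz,k[0],k[1][1:],k[2])
E
```

```text
L z 97.67641451904518
heel [570.7054 -74.1375] rel TCP [50.1053833  -0.63749695] [-46.08407   43.585464]
12 6738 ((22.02996063232422, 155.73239135742188), 43.920265197753906) [[500.1000061035156, 17.100000381469727], [608.0999755859375, -95.0], [624.0, -79.80000305175781], [516.0, 32.400001525878906]]
12 5406 ((127.80345916748047, 23.579988479614258), 37.3466682434082) [[489.70001220703125, -159.39999389648438], [504.0, -178.10000610351562], [605.5999755859375, -100.5999984741211], [591.2999877929688, -81.9000015258789]]
28 6738 ((20.536376953125, 145.17417907714844), 43.920310974121094) [[506.29998779296875, 10.899999618530273], [607.0, -93.5999984741211], [621.7999877929688, -79.4000015258789], [521.0999755859375, 25.200000762939453]]
28 5406 ((119.13868713378906, 21.98130226135254), 37.34666061401367) [[496.6000061035156, -153.60000610351562], [509.8999938964844, -171.10000610351562], [604.5999755859375, -98.80000305175781], [591.2999877929688, -81.30000305175781]]
```

The heel sits at jig (+17,+12) with the yaw matched, so I'll lower it straight down.

>>> step_arm(
  moves=[
    {"linear":[0,0,0.025],"angular":[0,0,0],"claw":0.01},
    {"linear":[0,0,0.05],"angular":[0,0,0],"claw":0.01},
    {"linear":[0,0,0.063],"angular":[0,0,0],"claw":0.01},
    {"linear":[0,0,0.067],"angular":[0,0,0],"claw":0.01},
    {"linear":[0,0,0.069],"angular":[0,0,0],"claw":0.01},
    {"linear":[0,0,0.069],"angular":[0,0,0],"claw":0.01},
    {"linear":[0,0,0.069],"angular":[0,0,0],"claw":0.01},
  ],
)

```text
clock: 6.52
eef_pos: [521.6, -74.3, 38.0]
eef_rot: [3.141, -0.03, 0.002]
force: [0.2, 1.2, -2.9]
finger_gap: 17.0
gripper_force: 69.5
```

>>> step_arm(
  moves=[
    {"linear":[0,0,0.001],"angular":[0,0,0],"claw":0.01},
    {"linear":[0,0,0.0015],"angular":[0,0,0],"claw":0.01},
    {"linear":[0,0,0.002],"angular":[0,0,0],"claw":0.01},
    {"linear":[0,0,0.002],"angular":[0,0,0],"claw":0.01},
  ],
)

```text
clock: 6.85
eef_pos: [521.2, -74.6, 35.4]
eef_rot: [3.141, -0.031, 0.001]
force: [-0.5, -0.1, -2.9]
finger_gap: 17.2
gripper_force: 69.5
```

>>> step_arm(
  moves=[
    {"linear":[0,0,0.001],"angular":[0,0,0],"claw":0.01},
    {"linear":[0,0,0.0015],"angular":[0,0,0],"claw":0.01},
    {"linear":[0,0,0.0018],"angular":[0,0,0],"claw":0.01},
    {"linear":[0,0,0.0018],"angular":[0,0,0],"claw":0.01},
  ],
)

```text
clock: 7.18
eef_pos: [521.0, -74.7, 33.7]
eef_rot: [3.141, -0.031, 0.0]
force: [-3.2, -0.9, 7.0]
finger_gap: 16.9
gripper_force: 71.2
```

>>> step_arm(
  moves=[
    {"linear":[0.003,0.0005,0],"angular":[0,0,0],"claw":0.01},
    {"linear":[0.006,0.001,0],"angular":[0,0,0],"claw":0.01},
    {"linear":[0.009,0.0015,0],"angular":[0,0,0],"claw":0.01},
    {"linear":[0.012,0.002,0],"angular":[0,0,0],"claw":0.01},
    {"linear":[0.015,0.0025,0],"angular":[0,0,0],"claw":0.01},
    {"linear":[0.015,0.0025,0],"angular":[0,0,0],"claw":0.01},
    {"linear":[0.015,0.0025,0],"angular":[0,0,0],"claw":0.01},
  ],
)

```text
clock: 7.77
eef_pos: [534.6, -77.0, 33.8]
eef_rot: [-3.141, 0.032, 0.004]
force: [-10.8, 2.6, 16.1]
finger_gap: 17.3
gripper_force: 72.5
```

>>> step_arm(
  moves=[
    {"linear":[0.001,0,0],"angular":[0,0,0],"claw":0.01},
    {"linear":[0.002,0,0],"angular":[0,0,0],"claw":0.01},
    {"linear":[0.003,0,0],"angular":[0,0,0],"claw":0.01},
    {"linear":[0.004,0,0],"angular":[0,0,0],"claw":0.01},
    {"linear":[0.004,0,0],"angular":[0,0,0],"claw":0.01},
  ],
)

```text
clock: 8.18
eef_pos: [538.0, -77.0, 33.8]
eef_rot: [-3.141, 0.031, 0.005]
force: [-12.8, 2.1, 20.6]
finger_gap: 17.6
gripper_force: 72.9
```

>>> step_arm(
  moves=[
    {"linear":[0.001,0,0],"angular":[0,0,0],"claw":0.01},
    {"linear":[0.002,0,0],"angular":[0,0,0],"claw":0.01},
    {"linear":[0.003,0,0],"angular":[0,0,0],"claw":0.01},
    {"linear":[0.003,0,0],"angular":[0,0,0],"claw":0.01},
    {"linear":[0.003,0,0],"angular":[0,0,0],"claw":0.01},
  ],
)

```text
clock: 8.6
eef_pos: [541.0, -77.1, 33.8]
eef_rot: [-3.141, 0.032, 0.005]
force: [-12.8, 2.3, 20.1]
finger_gap: 17.0
gripper_force: 73.0
```

>>> step_arm(
  moves=[
    {"linear":[0.0005,0,0],"angular":[0,0,0],"claw":0.01},
    {"linear":[0.001,0,0],"angular":[0,0,0],"claw":0.01},
    {"linear":[0.001,0,0],"angular":[0,0,0],"claw":0.01},
    {"linear":[0.001,0,0],"angular":[0,0,0],"claw":0.01},
  ],
)

```text
clock: 8.93
eef_pos: [541.2, -77.1, 33.8]
eef_rot: [-3.141, 0.031, 0.007]
force: [-17.6, 1.7, 24.7]
finger_gap: 17.1
gripper_force: 73.8
```

>>> step_arm(
  moves=[
    {"linear":[0.001,0,0],"angular":[0,0,0],"claw":0.01},
    {"linear":[0.002,0,0],"angular":[0,0,0],"claw":0.01},
    {"linear":[0.002,0,0],"angular":[0,0,0],"claw":0.01},
    {"linear":[0.002,0,0],"angular":[0,0,0],"claw":0.01},
    {"linear":[0.002,0,0],"angular":[0,0,0],"claw":0.01},
    {"linear":[0.002,0,0],"angular":[0,0,0],"claw":0.01},
  ],
)

```text
clock: 9.43
eef_pos: [541.4, -77.1, 33.8]
eef_rot: [-3.14, 0.031, 0.012]
force: [-29.4, -2.1, 35.6]
finger_gap: 17.3
gripper_force: 75.3
```

```bash
python3 - <<'E'
from meas import *
s=get_state();print(s['eef_pos'],s['eef_rot'],s['torque'],s['force']);i=get_image('wrist');E=cam(i,s);np.savez('p2.npz',E=E,**i);cv2.imwrite('pics/p2.png',i['color'])
H,S,V=masks(i)
br=(S>120)&(V<118)&(H<17)
br=cv2.morphologyEx(br.astype(np.uint8),cv2.MORPH_OPEN,np.ones((5,5)))
for k in rects(i,E,28,br,1000):print(k[0],k[1][1:],k[2])
E
```

```text
[541.40076946 -77.10031924  33.81214487] [-3.14045434  0.03065865  0.01240691] [-0.5046718   4.1120561   0.04184838] [-29.41860964  -2.10569191  35.6447126 ]
6649 ((18.679054260253906, 139.49337768554688), 43.763404846191406) [[506.70001220703125, 11.0], [603.2000122070312, -89.69999694824219], [616.7000122070312, -76.80000305175781], [520.2000122070312, 24.0]]
9091 ((120.2994155883789, 21.680240631103516), 43.77790069580078) [[502.8999938964844, -162.60000610351562], [517.9000244140625, -178.1999969482422], [604.7000122070312, -95.0], [589.7000122070312, -79.4000015258789]]
```

View pics/p2.png

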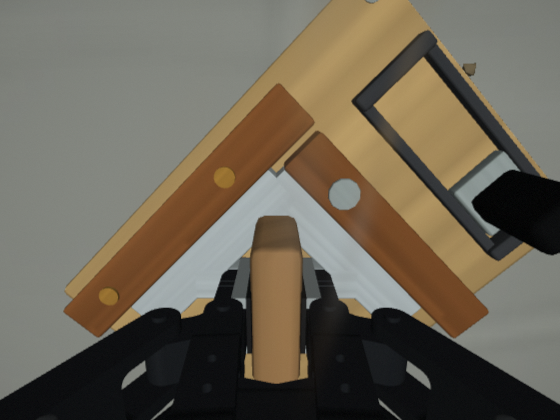

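The legs bear flush on both strips: the heel seats at (283,172) and the strips lie at 43.76° and 43.78°, so they are square. I'll hold a little longer, ease off most of the push and release.

>>> step_arm(
  moves=[
    {"linear":[0.0005,0,0],"angular":[0,0,0],"claw":0.01},
    {"linear":[0.0005,0,0],"angular":[0,0,0],"claw":0.01},
    {"linear":[0.0005,0,0],"angular":[0,0,0],"claw":0.01},
    {"linear":[0.0005,0,0],"angular":[0,0,0],"claw":0.01},
    {"linear":[0.0005,0,0],"angular":[0,0,0],"claw":0.01},
    {"linear":[0.0005,0,0],"angular":[0,0,0],"claw":0.01},
    {"linear":[-0.001,0,0],"angular":[0,0,0],"claw":0.01},
    {"linear":[-0.002,0,0],"angular":[0,0,0],"claw":0.01},
    {"linear":[-0.002,0,0],"angular":[0,0,0],"claw":0.01},
    {"linear":[-0.002,0,0],"angular":[0,0,0],"claw":0.01},
  ],
)

```text
clock: 10.32
eef_pos: [541.4, -77.1, 33.8]
eef_rot: [-3.141, 0.031, 0.007]
force: [-17.2, -0.3, 23.2]
finger_gap: 17.4
gripper_force: 73.2
```

>>> step_arm(
  moves=[
    {"linear":[0,0,0],"angular":[0,0,0],"claw":0.018},
    {"linear":[0,0,0],"angular":[0,0,0],"claw":0.022},
    {"linear":[0,0,0],"angular":[0,0,0],"claw":0.026},
    {"linear":[0,0,0],"angular":[0,0,0],"claw":0.032},
    {"linear":[0,0,0],"angular":[0,0,0],"claw":0.038},
    {"linear":[0,0,0],"angular":[0,0,0],"claw":0.038},
  ],
)

```text
clock: 10.82
eef_pos: [544.2, -77.6, 33.4]
eef_rot: [3.141, -0.031, 0.0]
force: [0.9, 0.4, 0.1]
finger_gap: 37.7
gripper_force: 0.0
```

>>> step_arm(
  moves=[
    {"linear":[0,0,-0.015],"angular":[0,0,0],"claw":0.038},
    {"linear":[0,0,-0.04],"angular":[0,0,0],"claw":0.038},
    {"linear":[0,0,-0.075],"angular":[0,0,0],"claw":0.05},
    {"linear":[0,0,-0.1],"angular":[0,0,0],"claw":0.05},
    {"linear":[0,0,-0.1],"angular":[0,0,0],"claw":0.05},
    {"linear":[0,0,-0.1],"angular":[0,0,0],"claw":0.05},
  ],
)

```text
clock: 11.32
eef_pos: [544.9, -77.8, 134.7]
eef_rot: [3.141, -0.031, 0.005]
force: [-0.4, 0.5, -0.4]
finger_gap: 49.9
gripper_force: 0.0
```

```bash
python3 - <<'E'
from meas import *
s=get_state();print(s['eef_pos'],s['q'][5],s['finger_gap']);i=get_image('wrist');E=cam(i,s);np.savez('p3.npz',E=E,**i)
H,S,V=masks(i)
br=(S>120)&(V<118)&(H<17)
br=cv2.morphologyEx(br.astype(np.uint8),cv2.MORPH_OPEN,np.ones((5,5)))
for k in rects(i,E,28,br,1000):print(k[0],k[1][1:],k[2])
P=cloud(i,E);m=(P[...,2]>56)&(P[...,2]<68);m[260:]=0
print(rects(i,E,63,m,100))
tgt((573,-178,130),-46.2)
E
```

```text
[544.88285149 -77.76009622 134.73234659] 1.340386409209698 49.934971527839046
5126 ((21.34713363647461, 145.43173217773438), 44.25189971923828) [[505.8999938964844, 10.300000190734863], [607.2999877929688, -93.9000015258789], [622.5999755859375, -79.0], [521.0999755859375, 25.200000762939453]]
3293 ((91.35993957519531, 21.67717742919922), 43.7381706237793) [[502.79998779296875, -162.6999969482422], [517.7999877929688, -178.39999389648438], [583.7999877929688, -115.19999694824219], [568.7999877929688, -99.5999984741211]]
[(np.int32(963), ((573.8151245117188, -175.45372009277344), (16.67605972290039, 23.69951629638672), 44.21995544433594), [[559.5999755859375, -172.8000030517578], [576.0999755859375, -189.8000030517578], [588.0999755859375, -178.10000610351562], [571.5, -161.10000610351562]]), (np.int32(205), ((560.4155883789062, -77.15693664550781), (17.706478118896484, 18.10048484802246), 88.24243927001953), [[551.0999755859375, -85.69999694824219], [569.2000122070312, -86.30000305175781], [569.7000122070312, -68.5999984741211], [551.5999755859375, -68.0]])]
lin [0.0309 0.0998 0.0036] ang [-1.000e-02 -4.000e-02  4.506e+01]
```

>>> step_arm(
  moves=[
    {"linear":[0.016,0.05,0],"angular":[0,0,22],"claw":0.05},
    {"linear":[0.031,0.099,0],"angular":[0,0,45],"claw":0.05},
    {"linear":[0.031,0.099,0],"angular":[0,0,45],"claw":0.05},
    {"linear":[0.031,0.099,0],"angular":[0,0,45],"claw":0.05},
    {"linear":[0.031,0.099,0],"angular":[0,0,45],"claw":0.05},
    {"linear":[0.031,0.099,0],"angular":[0,0,45],"claw":0.05},
    {"linear":[0.031,0.099,0],"angular":[0,0,45],"claw":0.05},
    {"linear":[0.031,0.099,0],"angular":[0,0,45],"claw":0.05},
    {"linear":[0.031,0.099,0],"angular":[0,0,45],"claw":0.05},
    {"linear":[0.031,0.099,0],"angular":[0,0,45],"claw":0.05},
  ],
)

```text
clock: 12.2
eef_pos: [572.7, -177.0, 132.6]
eef_rot: [2.892, -1.228, -0.002]
force: [-0.5, 0.4, 1.3]
finger_gap: 49.9
gripper_force: 0.0
```

```bash
python3 - <<'E'
from meas import *
s=get_state();print(s['eef_pos'],abs(s['dq']).max());i=get_image('wrist');E=cam(i,s);np.savez('p4.npz',E=E,**i)
cv2.imwrite('pics/p4.png',i['color'])
P=cloud(i,E);m=(P[...,2]>57)&(P[...,2]<68);m[300:]=0
for r in rects(i,E,63,m,100):print(r)
tgt((573.3,-177,31),-46.2)
E
```

```text
[ 572.71640741 -177.00614353  132.62473369] 0.006491733666428068
(np.int32(832), ((573.91845703125, -179.575439453125), (15.276676177978516, 23.215173721313477), 44.01017761230469), [[560.4000244140625, -176.5], [576.5, -193.1999969482422], [587.5, -182.60000610351562], [571.2999877929688, -165.89999389648438]])
lin [ 0.0004 -0.0004  0.1018] ang [0.02 0.05 0.16]
```

View pics/p4.png

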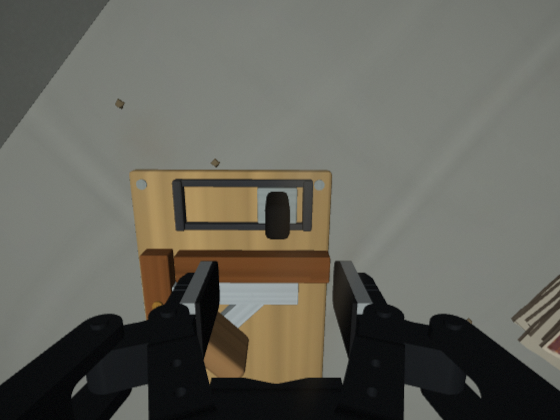

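The lock grip at (277,215) is centred between the pads at (207,300) and (350,300). The square remains flush at (235,293). Next I'll descend and grip the lock.

>>> step_arm(
  moves=[
    {"linear":[0,0,0.035],"angular":[0,0,0],"claw":0.05},
    {"linear":[0,0,0.07],"angular":[0,0,0],"claw":0.05},
    {"linear":[0,0,0.095],"angular":[0,0,0],"claw":0.05},
    {"linear":[0,0,0.1],"angular":[0,0,0],"claw":0.05},
    {"linear":[0,0,0.1],"angular":[0,0,0],"claw":0.05},
    {"linear":[0,0,0.1],"angular":[0,0,0],"claw":0.05},
  ],
  newtons=25,
)

```text
clock: 12.75
eef_pos: [573.5, -177.3, 34.3]
eef_rot: [-2.891, 1.23, -0.001]
force: [-0.4, -0.6, 0.1]
finger_gap: 49.9
gripper_force: 0.0
```

>>> step_arm(
  moves=[
    {"linear":[0,0,0],"angular":[0,0,0],"claw":0.01},
    {"linear":[0,0,0],"angular":[0,0,0],"claw":0.01},
    {"linear":[0,0,0],"angular":[0,0,0],"claw":0.01},
    {"linear":[0,0,0],"angular":[0,0,0],"claw":0.01},
    {"linear":[0,0,0],"angular":[0,0,0],"claw":0.01},
    {"linear":[0,0,0],"angular":[0,0,0],"claw":0.01},
  ],
)

```text
clock: 13.25
eef_pos: [573.8, -177.5, 34.8]
eef_rot: [2.89, -1.231, 0.004]
force: [-1.6, 0.5, 10.0]
finger_gap: 15.4
gripper_force: 27.9
```

>>> step_arm(
  moves=[
    {"linear":[0,-0.006,0],"angular":[0,0,0],"claw":0.01},
    {"linear":[0,-0.013,0],"angular":[0,0,0],"claw":0.01},
    {"linear":[0,-0.02,0],"angular":[0,0,0],"claw":0.01},
    {"linear":[0,-0.027,0],"angular":[0,0,0],"claw":0.01},
    {"linear":[0,-0.034,0],"angular":[0,0,0],"claw":0.01},
    {"linear":[0,-0.041,0],"angular":[0,0,0],"claw":0.01},
    {"linear":[0,-0.046,0],"angular":[0,0,0],"claw":0.01},
    {"linear":[0,-0.046,0],"angular":[0,0,0],"claw":0.01},
  ],
)

```text
clock: 13.92
eef_pos: [607.7, -144.9, 34.8]
eef_rot: [-2.89, 1.23, -0.004]
force: [0.6, 1.7, 9.1]
finger_gap: 15.7
gripper_force: 27.7
```

>>> step_arm(
  moves=[
    {"linear":[0,-0.002,0],"angular":[0,0,0],"claw":0.01},
    {"linear":[0,-0.004,0],"angular":[0,0,0],"claw":0.01},
    {"linear":[0,-0.0055,0],"angular":[0,0,0],"claw":0.01},
    {"linear":[0,-0.0055,0],"angular":[0,0,0],"claw":0.01},
    {"linear":[0,-0.0055,0],"angular":[0,0,0],"claw":0.01},
  ],
)

```text
clock: 14.33
eef_pos: [610.8, -141.9, 34.8]
eef_rot: [2.89, -1.231, 0.003]
force: [-1.4, -1.7, 8.7]
finger_gap: 15.4
gripper_force: 27.8
```

>>> step_arm(
  moves=[
    {"linear":[0,-0.001,0],"angular":[0,0,0],"claw":0.01},
    {"linear":[0,-0.002,0],"angular":[0,0,0],"claw":0.01},
    {"linear":[0,-0.003,0],"angular":[0,0,0],"claw":0.01},
    {"linear":[0,-0.003,0],"angular":[0,0,0],"claw":0.01},
  ],
)

```text
clock: 14.67
eef_pos: [611.1, -141.6, 34.8]
eef_rot: [2.888, -1.229, -0.0]
force: [-15.9, -19.9, 14.6]
finger_gap: 15.8
gripper_force: 29.0
```

It's at the stop: 25 N with no further travel. I'll ease off, release and lift away.

>>> step_arm(
  moves=[
    {"linear":[0,0.0015,0],"angular":[0,0,0],"claw":0.01},
    {"linear":[0,0.002,0],"angular":[0,0,0],"claw":0.01},
    {"linear":[0,0.002,0],"angular":[0,0,0],"claw":0.018},
    {"linear":[0,0.002,0],"angular":[0,0,0],"claw":0.025},
    {"linear":[0,0.002,0],"angular":[0,0,0],"claw":0.035},
    {"linear":[0,0.002,0],"angular":[0,0,0],"claw":0.04},
    {"linear":[0,0.002,0],"angular":[0,0,0],"claw":0.04},
    {"linear":[0,0.002,-0.03],"angular":[0,0,0],"claw":0.04},
    {"linear":[0,0.002,-0.06],"angular":[0,0,0],"claw":0.04},
    {"linear":[0,0.002,-0.1],"angular":[0,0,0],"claw":0.04},
  ],
)

```text
clock: 15.5
eef_pos: [609.6, -140.3, 132.7]
eef_rot: [2.89, -1.231, -0.006]
force: [-0.1, -0.6, 0.4]
finger_gap: 40.1
gripper_force: 0.0
```

>>> step_arm(
  moves=[
    {"linear":[-0.03,0,-0.04],"angular":[0,0,0],"claw":0.04},
    {"linear":[-0.06,0,-0.08],"angular":[0,0,0],"claw":0.04},
    {"linear":[-0.08,0,-0.12],"angular":[0,0,0],"claw":0.04},
    {"linear":[-0.08,0,-0.12],"angular":[0,0,0],"claw":0.04},
    {"linear":[-0.08,0,-0.12],"angular":[0,0,0],"claw":0.04},
  ],
)

```text
clock: 15.92
eef_pos: [555.8, -82.0, 257.8]
eef_rot: [-2.89, 1.229, -0.009]
force: [0.5, -0.5, 0.1]
finger_gap: 39.8
gripper_force: 0.0
```

```bash
python3 - <<'E'
from meas import *
s=get_state();print(s['eef_pos'],s['force']);i=get_image('wrist');E=cam(i,s);np.savez('f.npz',E=E,**i)
cv2.imwrite('pics/f.png',i['color'])
H,S,V=masks(i)
br=(S>120)&(V<118)&(H<17)
br=cv2.morphologyEx(br.astype(np.uint8),cv2.MORPH_OPEN,np.ones((3,3)))
for k in rects(i,E,28,br,500):print(k[0],k[1][1:],k[2])
P=cloud(i,E);m=(P[...,2]>57)&(P[...,2]<68);m[300:]=0
for r in rects(i,E,63,m,100):print(r[1])
E
```

```text
[555.81275601 -81.96324374 257.79649418] [ 0.53123997 -0.5282767   0.10434658]
2398 ((22.034095764160156, 145.57449340820312), 43.80013656616211) [[506.0, 10.199999809265137], [606.7999877929688, -94.9000015258789], [622.7000122070312, -79.5999984741211], [521.9000244140625, 25.399999618530273]]
2224 ((118.21927642822266, 21.69292449951172), 43.99486541748047) [[503.0, -163.5], [518.0999755859375, -179.10000610351562], [603.0999755859375, -97.0], [588.0999755859375, -81.4000015258789]]
((610.6024169921875, -141.57176208496094), (15.597742080688477, 22.580036163330078), 43.96817398071289)
((540.81298828125, -76.1621322631836), (19.12373161315918, 55.92513656616211), 88.62909698486328)
((709.2990112304688, 125.35029602050781), (48.30064392089844, 46.871971130371094), 44.06110382080078)
```

View pics/f.png

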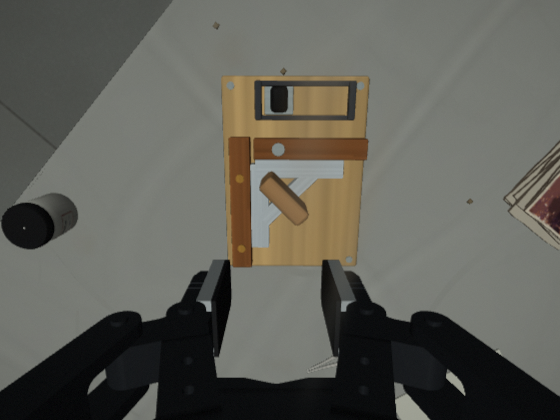

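The square sits flush at (270,180) against both strips, which lie at 43.8° and 44.0°. The lock at (279,99) is at its corner-side stop, and the jar and other bystanders are untouched.

```bash
python3 -c "
from workcell import *
print(sign_off())"
```

```text
the job is handed in; nothing more can be done
None
```

The job is handed in: the square sits flush against both strips with the loose strip swung true, and the lock grip is at its end stop nearest the corner. No bystanders were touched, and the last arm move ended at 15.9 s.

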